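# Square up a small panel painting on the squaring board

## Robot

A 6-joint arm with a two-finger parallel gripper is mounted at the origin on the work surface. World frame = base frame: x ahead of the robot, y to its left, z up, the work surface at z = 0. Lengths are in mm, angles in degrees, forces in N, time in s.
With the tool pointing down it reaches from about 250 to 850 mm from the base axis. Payload 12.5 kg.
Tool frame: the origin (TCP) lies midway between the tips of the shut fingers; the grasp point (between the pads) lies 19 mm behind it; z points along the fingers, y is the direction in which the jaws open and shut (so a half turn about z gives the same grasp; the last joint's range is limited). The gripper opens to 93 mm and grips with 3 to 60 N. Pads are 15 mm wide; open, the fingers measure 128 mm over their backs; the gripper's body (75 mm by 188 mm) begins 65 mm behind the grasp point.
Start: joints at [-78.358, 20.094, 94.641, -0, 65.266, -4.847], TCP at [156.134, -527.358, 218.633] pointing down, gripper open.
Joint ranges: [-157.81, 157.81], [-45, 120.19], [0.68, 151.7], [-89.99, 269.99], [4.06, 180], [-164.3, 164.3]. Speed limits (degrees/s): [127.2, 127.2, 159.86, 180, 180, 180].

## Interface

Orientations are given as [roll, pitch, yaw] about the fixed x, y, z axes, in that order (R = Rz(yaw) Ry(pitch) Rx(roll)).
In Python, from rig import env gives the robot as it stands.
- The arm moves only by the tool play_rows, never from a script. Its argument "deltas" is a list of rows, each an object of numbers: "fingers": the opening, from -1 (shut) to 1 (fully open); "tx", "ty", "tz": the shift along the tool's x, y, z in mm; "spin": the turn about the tool's z in rad. In form: [{"fingers": .., "tx": .., "ty": .., "tz": .., "spin": ..}, ...]. A call has exactly 10 rows; each row is the pose to reach, as a shift and turn from the pose commanded when the call began, along the tool's axes at that moment; what a row does not reach only later rows make up. A row lasts 1/12 s, in which the tool goes at most 41.7 mm and 7.16 degrees, less where a joint would pass 70% of its speed; a pose out of reach is approached as far as the arm can. A call with a gripper value outside its range is refused whole. The fingers move at their own pace and stop on an object; "grip_force" is the grip in N (left out, the last holds). Time passes only in rows, so rows that repeat a pose let the fingers close, or fill a call up. It gives the time, the measured TCP pose, the force and the opening at its end, in the units of the state.
- env.sense(): the state, without advancing time (a new reading comes with each control period).
- env.capture(name): name is "side" or "top"; returns the picture (400x640x3 uint8, red, green, blue); there is no depth.
- env.get_calibration(name): a dict with "camera_matrix" (3x3 intrinsics, pixels), "R" (3x3) and "t" (3): a world point X has camera coordinates R X + t. Camera axes: x right, y down, z forward; pixel columns grow to the right and rows downward; lengths in mm; the calibration is good to about 2 mm. A picture is of the moment at which its call begins. get_calibration takes no time and is no camera call.
- env.job_done(): hands the job in, once; it reports no verdict.
The state is a dict: "time_s": time; "joint_positions": joint angles; "qd": joint speeds; "effort": joint torques, N m; "position": TCP position; "tool_rot": TCP orientation; "force": force on the tool from outside, world axes, zero at the start; "torque": the same for the moment, N m; "gripper_width": opening from 0.0 (shut) to 1.0 (fully open).
Only numpy, scipy, OpenCV 4.12 (cv2) and the standard library are available. Lean on these libraries where they do the work, as an engineer would, in place of code of your own. Each camera call takes 0.05 s, during which the arm holds its last target. There are 200 camera calls.

## Task

Lay the blue-ribbed straightedge flat on the squaring board, flush along the long fence and with one end no more than 4 cm from the short fence, and let go of it. Then set the yellow panel on the board, painted face up, its long side along the straightedge, and press it gently into the corner so that it touches the straightedge and the short fence at once; finish while still holding it pressed there, for me to mark it. Leave the green panel and the brass weight where they stand.

Things in the scene. Friction and masses are not known exactly. Their poses are not given: they have to be found in the camera images.
- corner (a point): Inner corner of the squaring board, on the board's top face, where its two fences meet at a right angle. The board is plywood, 260 x 220 mm, 12 mm thick, fixed to the table. Its own x runs along the long fence towards the short fence, y runs square to the long fence, towards it, z up; the free area of the board is at negative x (245 mm) and negative y (205 mm). Both fences rise 8 mm above the board's top.
- long_fence: Dark steel strip 260 x 15 x 8 mm along the board's left (+y) edge; its inner face is the plane y = 0 of the corner. Origin: centre of the underside of the board.
- short_fence: Dark steel strip 15 x 205 x 8 mm along the board's far (+x) edge; its inner face is the plane x = 0 of the corner. Origin: centre of the underside of the board.
- straightedge_mid (a point): Centre of the straightedge, half-way up (20 mm above its underside). Flat aluminium foot 200 x 70 x 10 mm (x along its length, z up) carrying a blue grip rib along its centre line, 160 long x 14 mm wide, whose top is 40 mm above the underside. 0.4 kg. The same either way round. Lies loose on the table, rib up.
- panel_mid (a point): Centre, half-way up, of the yellow panel: a small deep-edge wooden painting, 90 x 54 mm and 42 mm high (x along its 90 mm length, z up), bare wood sides, yellow painted top with red and blue strokes. About 0.15 kg. Lies on the table painted face up. Either end may go to the short fence. It rubs noticeably (friction coefficient up to about 1) on the board, the fences and the straightedge, so a push may be taken up by friction before the second side touches.
- other_panel_mid (a point): Centre of the green panel: the same size and make as the yellow one, with a green top with white and black strokes. Bystander.
- weight_mid (a point): Brass weight with a knob, 60 mm across, 62 mm tall, standing; its centre. Bystander.

How it is judged:
By the outcome, as a careful person would: the job done as asked, in the order asked, and still so for the second after the job is handed in, while the arm keeps its last pose, push and grip.
It also fails if it takes over 72 s, if anything falls off the work surface, if the arm or the gripper's body presses on something with over 40 N, if the wrist force passes 120 N, or if a joint passes its speed limit or range.

## Working session

There is one attempt and no reset: what is moved stays moved. The work goes in short steps, Python scripts to look and compute and a tool call to move; the robot and the scene stay as the last step left them, time stands still between calls to the robot, and variables do not carry over. Pictures are saved under pics/ and viewed, about 8 in all and at most 12, crops included, and the job is handed in when it is done.

Besides the shell and the picture viewer there is one more tool, called after ">>>" as name([rows], argument=value, ...), one row to a line, values as JSON. play_rows: Moves the arm, as the interface text tells. Its arguments: {"type":"object","properties":{"deltas":{"type":"array","items":{"type":"object","properties":{"fingers":{"type":"number"},"tx":{"type":"number"},"ty":{"type":"number"},"tz":{"type":"number"},"spin":{"type":"number"}}}},"grip_force":{"type":"number"}},"required":["deltas"]}

```bash
ls; mkdir -p pics
python3 - <<'E'
from rig import env
import cv2,numpy as np
print(env.sense())
for n in("side","top"):
    im=env.capture(n); cv2.imwrite(f"pics/{n}0.png",im[:,:,::-1]); c=env.get_calibration(n)
    print(n,np.round(c["camera_matrix"],1).tolist(),np.round(-np.array(c["R"]).T@np.array(c["t"])),np.round(c["R"],2).tolist())
E
```

```text
pics
{'time_s': 0.0, 'joint_positions': array([-7.83562220e+01,  2.01238604e+01,  9.46768163e+01, -8.22342866e-04,
        6.52639555e+01, -4.84520520e+00]), 'qd': array([-0.05084262,  0.06205375, -0.03361803,  0.00870226,  0.07527376,
       -0.08887453]), 'effort': array([-1.05520194e-03, -4.97325146e+01, -2.85256398e+01,  6.98587904e-02,
        2.56364315e-02, -8.74373427e-05]), 'position': array([ 156.07851658, -527.03850615,  218.10686955]), 'tool_rot': array([-1.79935536e+02, -4.71525375e-03,  1.64893251e+01]), 'force': array([ 0.13655416, -0.71135661,  0.19476075]), 'torque': array([-0.02192862,  0.02642538, -0.02706661]), 'gripper_width': 0.9985068832243108}
side [[502.6, 0.0, 318.0], [0.0, 502.6, 199.1], [0.0, 0.0, 1.0]] [-138.  840.  956.] [[-0.74, -0.67, 0.0], [-0.44, 0.49, -0.75], [0.5, -0.56, -0.66]]
top [[495.5, 0.0, 315.2], [0.0, 495.5, 190.1], [0.0, 0.0, 1.0]] [ 388.   82. 1520.] [[0.0, -1.0, 0.01], [-0.99, -0.0, -0.11], [0.11, -0.01, -0.99]]
```

View pics/top0.png

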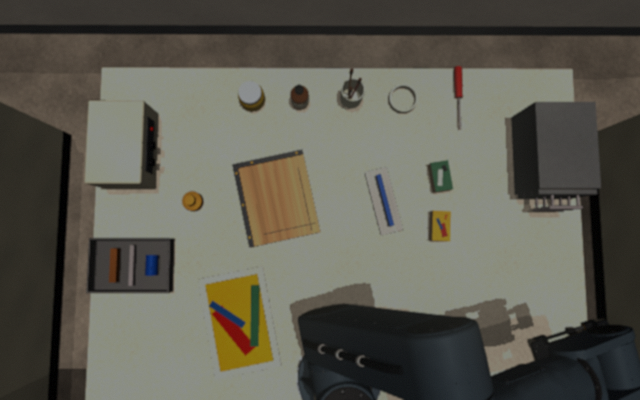

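View pics/side0.png

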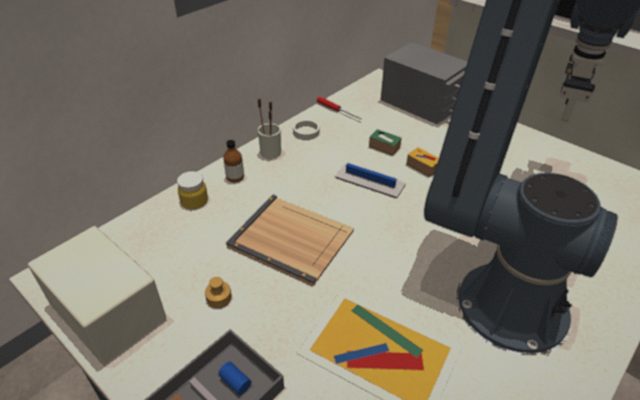

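The top view shows the board's inner corner near (238,165), with the long fence on its left and the short fence at the top. The rib is at (386,200), the yellow panel at (440,226), the green panel at (441,177) and the weight at (192,201). The side view agrees with this.

```bash
cat > h.py <<'E'
import cv2,numpy as np
from rig import env
def toplane(n,uv,z):
    c=env.get_calibration(n);K,R,t=[np.array(c[k]) for k in("camera_matrix","R","t")]
    uv=np.atleast_2d(np.array(uv,float)); d=(R.T@np.linalg.inv(K)@np.c_[uv,np.ones(len(uv))].T).T
    C=-R.T@t.ravel(); return (C+d*((z-C[2])/d[:,2])[:,None])[:,:2]
def proj(n,X):
    c=env.get_calibration(n);K,R,t=[np.array(c[k]) for k in("camera_matrix","R","t")]
    p=K@(R@np.array(X,float)+t.ravel()); return p[:2]/p[2]
def big(m,roi):
    k=np.zeros_like(m);x0,y0,x1,y1=roi;k[y0:y1,x0:x1]=m[y0:y1,x0:x1]
    cs,_=cv2.findContours(k,cv2.RETR_EXTERNAL,cv2.CHAIN_APPROX_NONE)
    return max(cs,key=cv2.contourArea)
def rect(n,hsvlo,hsvhi,roi,z,im=None,s=4):
    im=env.capture(n) if im is None else im
    im=cv2.resize(im,None,fx=s,fy=s,interpolation=cv2.INTER_CUBIC)
    h=cv2.cvtColor(im,cv2.COLOR_RGB2HSV); m=cv2.inRange(h,np.array(hsvlo),np.array(hsvhi))
    m=cv2.morphologyEx(m,cv2.MORPH_CLOSE,np.ones((9,9)));c=big(m,[v*s for v in roi])
    w=toplane(n,(c[:,0]+.5)/s-.5,z).astype(np.float32)
    (cx,cy),(a,b),ang=cv2.minAreaRect(w)
    if a<b:a,b,ang=b,a,ang+90
    return np.round([cx,cy,a,b,(ang+90)%180-90],1)
E
python3 - <<'E'
from h import *
T=cv2.imread("pics/top0.png")[:,:,::-1].copy();S=cv2.imread("pics/side0.png")[:,:,::-1].copy()
ht=cv2.cvtColor(T,cv2.COLOR_RGB2HSV)
for p in[(270,190),(238,190),(240,205),(386,200),(374,190),(360,200),(436,215),(440,175),(470,200)]:print(p,ht[p[1],p[0]])
B=([105,120,40],[125,255,255]);Y=([18,150,90],[32,255,255]);W=([8,70,80],[22,200,255])
print("board wood",rect("top",*W,(225,140,330,260),12,T))
print("rib top",rect("top",*B,(365,160,405,240),40,T))
print("rib side",rect("side",*B,(335,150,405,200),40,S))
for p in[(300,230),(250,220),(370,178)]:print(p,cv2.cvtColor(S,cv2.COLOR_RGB2HSV)[p[1],p[0]])
print("board side",rect("side",*W,(220,190,360,285),12,S))
m=cv2.inRange(ht,np.array([0,60,30]),np.array([179,255,255]))
for nm,r in(("y",(425,205,458,246)),("g",(425,155,458,198))):
    print(nm,rect("top",[0,90,20],[179,255,255],r,42,T))
a=cv2.resize(T[140:260,220:340],(480,480),interpolation=cv2.INTER_CUBIC)
b=cv2.resize(T[150:250,355:465],(528,480),interpolation=cv2.INTER_CUBIC)[:,:]
c=np.hstack([a,b])[:,:,::-1];cv2.imwrite("pics/crop.png",cv2.resize(c,(800,381)))
E
```

```text
(270, 190) [ 14 133 132]
(238, 190) [24 19 66]
(240, 205) [ 32  31 108]
(386, 200) [112 139 114]
(374, 190) [ 20  22 139]
(360, 200) [ 38  21 143]
(436, 215) [ 23 191 139]
(440, 175) [ 37  16 143]
(470, 200) [ 38  20 142]
board wood [533.8 190.1 259.6 218.6  12.4]
rib top [ 525.9 -137.3  154.3   11.8   13.9]
rib side [ 514.1 -118.9  161.2   38.2   13.4]
(300, 230) [ 15 108 192]
(250, 220) [150   7  77]
(370, 178) [109 177  62]
board side [530.  199.  265.5 224.4  12.4]
y [ 448.1 -303.    91.6   59.2   -3.1]
g [ 584.8 -312.    53.5   45.7    9.2]
```

View pics/crop.png

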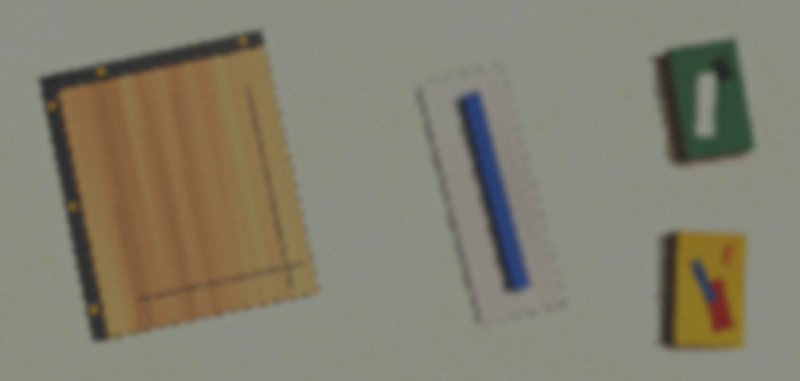

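```bash
cat >> h.py <<'E'
def up(im,s=4): return cv2.resize(im,None,fx=s,fy=s,interpolation=cv2.INTER_CUBIC)
def poly(n,im,lo,hi,roi,z,s=4,k=0,f=np.float32):
    h=cv2.cvtColor(up(im,s),cv2.COLOR_RGB2HSV);m=cv2.inRange(h,np.array(lo),np.array(hi))
    m=cv2.morphologyEx(m,cv2.MORPH_CLOSE,np.ones((41,41)) if k==0 else np.ones((9,9)))
    if k:m=cv2.morphologyEx(m,cv2.MORPH_OPEN,np.ones((k,k)))
    c=big(m,[v*s for v in roi]);return toplane(n,(c[:,0]+.5)/s-.5,z)
def sides(w,yaw,box=None):
    """fit the four sides of a contour: (offset along normal, angle) for +x,+y,-x,-y in frame yaw"""
    a=np.deg2rad(yaw);X=np.array([np.cos(a),np.sin(a)]);Y=np.array([-X[1],X[0]]);p=w@np.c_[X,Y]
    lo,hi=np.percentile(p,3,axis=0),np.percentile(p,97,axis=0);out={}
    for nm,ax,e in(("+x",0,hi),("+y",1,hi),("-x",0,lo),("-y",1,lo)):
        o=1-ax;r=hi[o]-lo[o];q=p[(abs(p[:,ax]-e[ax])<6)&(p[:,o]>lo[o]+.1*r)&(p[:,o]<hi[o]-.1*r)]
        vx,vy,x,y=cv2.fitLine(q.astype(np.float32),cv2.DIST_HUBER,0,.01,.01).ravel();v=np.array([vx,vy])
        c=(lo+hi)[o]/2; off=([x,y][ax]+(c-[x,y][o])*v[ax]/v[o])
        out[nm]=(round(float(off),1),round(float(yaw+np.rad2deg(np.arctan(v[1]/v[0] if ax else -v[0]/v[1]))),1),len(q))
    g=lambda s:out[s][0]
    return out,np.round(g("+x")*X+g("+y")*Y,1),np.round((g("+x")+g("-x"))/2*X+(g("+y")+g("-y"))/2*Y,1),round(g("+x")-g("-x"),1),round(g("+y")-g("-y"),1)
E
python3 - <<'E'
from h import *
T=cv2.imread("pics/top0.png")[:,:,::-1].copy();S=cv2.imread("pics/side0.png")[:,:,::-1].copy()
W=([8,80,90],[26,255,255]);WS=([8,60,110],[26,255,255])
print("wood",sides(poly("top",T,*W,(225,140,330,260),12,k=25),12.4))
print("woodS",sides(poly("side",S,*WS,(220,190,360,285),12,k=25),12.4))
B=([105,100,60],[125,255,255])
print("rib",sides(poly("top",T,*B,(365,160,405,240),40,k=1),13.7))
Y=([20,120,110],[32,255,255])
print("yel",sides(poly("top",T,*Y,(425,205,458,246),42),-1))
h=cv2.cvtColor(up(S),cv2.COLOR_RGB2HSV)
print("yelS",sides(poly("side",S,[18,140,130],[32,255,255],(400,140,440,180),42),-1))
print("white foot S")
c=[proj("side",[x,y,z]) for x,y,z in[(525.9,-137.3,40),(448,-303,42)]];print(c)
E
```

```text
wood ({'+x': (677.9, 12.4, 212), '+y': (166.8, 12.3, 255), '-x': (433.7, 12.6, 212), '-y': (-36.7, 12.4, 248)}, array([626.3, 308.5]), array([528.9, 182.9]), 244.2, 203.5)
woodS ({'+x': (676.6, 12.5, 161), '+y': (167.7, 12.4, 286), '-x': (428.0, 12.1, 174), '-y': (-31.4, 12.3, 251)}, array([624.8, 309.1]), array([524.8, 185.2]), 248.6, 199.1)
rib ({'+x': (555.6, 18.0, 14), '+y': (-252.0, 13.8, 158), '-x': (401.1, 12.9, 14), '-y': (-264.0, 13.8, 157)}, array([ 599.5, -113.2]), array([ 525.8, -137.4]), 154.5, 12.0)
yel ({'+x': (497.2, -2.6, 57), '+y': (-271.6, -2.7, 94), '-x': (409.5, 0.0, 58), '-y': (-323.0, -2.9, 94)}, array([ 492.4, -280.2]), array([ 448.1, -305.2]), 87.7, 51.4)
yelS ({'+x': (491.7, -2.9, 33), '+y': (-263.9, -3.0, 76), '-x': (405.6, 5.4, 29), '-y': (-315.0, -4.1, 74)}, array([ 487. , -272.4]), array([ 443.5, -297.2]), 86.1, 51.1)
white foot S
[array([370.31259435, 170.00918867]), array([423.68662057, 155.31499656])]
```

Top-view sizes match the given ones: the wood area is 244 x 203.5 mm and the yellow top 88 x 51 mm. The corner comes out at (626, 308.5) with yaw 12.4. The rib centre is at (526, -137) with yaw 13.8. The yellow panel is at (448, -305) with yaw about -2.8. The tool yaw of 16.5 is already close to the rib's.

```bash
cat >> h.py <<'E'
def go(x=None,y=None,z=None,yaw=None,p=None):
    s=env.sense();p0=s["position"] if p is None else np.array(p[:3]);w0=s["tool_rot"][2] if p is None else p[3]
    a=np.deg2rad(w0);t=[q if q is not None else r for q,r in zip((x,y,z),p0)];d=np.array(t)-p0
    print("from",np.round(p0,1),round(w0,2),"F",np.round(s["force"],1),"M",np.round(s["torque"],2),"t",round(s["time_s"],2),"-> tx %.1f ty %.1f tz %.1f spin %.4f"%(d[0]*np.cos(a)+d[1]*np.sin(a),d[0]*np.sin(a)-d[1]*np.cos(a),-d[2],-np.deg2rad((yaw if yaw is not None else w0)-w0)))
E
python3 -c "
from h import *
go(526,-137,90,13.8)"
```

```text
from [ 156.1 -527.1  218.2] 16.49 F [0.2 0.3 0.1] M [0.02 0.   0.01] t 0.1 -> tx 465.4 ty -269.1 tz 128.2 spin 0.0469
```

>>> play_rows([
  {"fingers":0.3,"tx":34,"ty":-20,"tz":0,"spin":0.047},
  {"fingers":0.3,"tx":68,"ty":-40,"tz":0,"spin":0.047},
  {"fingers":0.3,"tx":102,"ty":-60,"tz":0,"spin":0.047},
  {"fingers":0.3,"tx":136,"ty":-80,"tz":10,"spin":0.047},
  {"fingers":0.3,"tx":170,"ty":-100,"tz":20,"spin":0.047},
  {"fingers":0.3,"tx":204,"ty":-119,"tz":30,"spin":0.047},
  {"fingers":0.3,"tx":238,"ty":-138,"tz":40,"spin":0.047},
  {"fingers":0.3,"tx":272,"ty":-157,"tz":50,"spin":0.047},
  {"fingers":0.3,"tx":306,"ty":-177,"tz":60,"spin":0.047},
  {"fingers":0.3,"tx":340,"ty":-197,"tz":70,"spin":0.047},
], grip_force=30)

```text
time_s: 0.93
position: [427.2, -240.2, 148.1]
tool_rot: [-180.0, 0.0, 13.8]
force: [1.0, -0.1, 0.1]
gripper_width: 0.653
```

```bash
python3 -c "
from h import *
go(526,-137,90,13.8)"
```

```text
from [ 427.2 -240.2  148.1] 13.79 F [ 1.  -0.1  0.1] M [-0.03 -0.04  0.02] t 0.93 -> tx 120.6 ty -76.7 tz 58.1 spin -0.0002
```

>>> play_rows([
  {"fingers":0.3,"tx":30,"ty":-19,"tz":14,"spin":0},
  {"fingers":0.3,"tx":60,"ty":-38,"tz":28,"spin":0},
  {"fingers":0.3,"tx":90,"ty":-57,"tz":42,"spin":0},
  {"fingers":0.3,"tx":110,"ty":-70,"tz":53,"spin":0},
  {"fingers":0.3,"tx":120.6,"ty":-76.7,"tz":58,"spin":0},
  {"fingers":0.3,"tx":120.6,"ty":-76.7,"tz":58,"spin":0},
  {"fingers":0.3,"tx":120.6,"ty":-76.7,"tz":58,"spin":0},
  {"fingers":0.3,"tx":120.6,"ty":-76.7,"tz":58,"spin":0},
  {"fingers":0.3,"tx":120.6,"ty":-76.7,"tz":58,"spin":0},
  {"fingers":0.3,"tx":120.6,"ty":-76.7,"tz":58,"spin":0},
])

```text
time_s: 1.77
position: [524.7, -139.7, 91.3]
tool_rot: [180.0, -0.0, 13.7]
force: [-0.3, -0.3, -0.3]
gripper_width: 0.654
```

```bash
python3 -c "
from h import *
go(526,-137,15,13.8)
S=env.capture('side');T=env.capture('top')
p=env.sense()['position'];print(proj('side',p),proj('top',p))
a=cv2.resize(S[100:220,300:460],(640,480));b=cv2.resize(T[140:260,330:440],(440,480))
c=cv2.resize(np.hstack([a,b]),(800,356));cv2.imwrite('pics/hov.png',c[:,:,::-1])"
```

```text
from [ 524.7 -139.7   91.3] 13.71 F [-0.3 -0.3 -0.3] M [0.05 0.05 0.  ] t 1.77 -> tx 1.9 ty -2.4 tz 76.3 spin -0.0015
[372.34353042 155.88582209] [387.58613242 198.38626312]
```

View pics/hov.png

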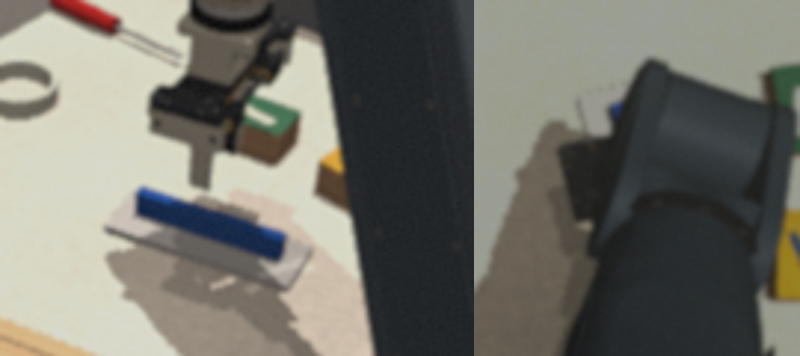

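The side view shows the near finger tip at about (368,162), hanging just on the +y side of the rib as intended. I'll descend with the jaws along the rib's width.

>>> play_rows([
  {"fingers":0.3,"tx":1,"ty":-2,"tz":20},
  {"fingers":0.3,"tx":1,"ty":-2,"tz":40},
  {"fingers":0.3,"tx":1,"ty":-2,"tz":60},
  {"fingers":0.3,"tx":1,"ty":-2,"tz":70},
  {"fingers":0.3,"tx":1,"ty":-2,"tz":75},
  {"fingers":0.3,"tx":1,"ty":-2,"tz":75},
  {"fingers":-0.7,"tx":1,"ty":-2,"tz":75},
  {"fingers":-1,"tx":1,"ty":-2,"tz":75},
  {"fingers":-1,"tx":1,"ty":-2,"tz":75},
  {"fingers":-1,"tx":1,"ty":-2,"tz":75},
], grip_force=40)

```text
invalid input at $.deltas[0]: expected keys fingers, tx, ty, tz, spin
```

>>> play_rows([
  {"fingers":-1},
  {"fingers":-1},
  {"fingers":-1},
  {"fingers":-1},
  {"fingers":-1},
  {"fingers":-1},
  {"fingers":-1,"tz":-10},
  {"fingers":-1,"tz":-25},
  {"fingers":-1,"tz":-45},
  {"fingers":-1,"tz":-60},
])

```text
invalid input at $.deltas[0]: expected keys fingers, tx, ty, tz, spin
```

```bash
python3 -c "
from h import *
a=np.deg2rad(12.4);C=np.array([626.3,308.5]);R=np.array([[np.cos(a),-np.sin(a)],[np.sin(a),np.cos(a)]])
P=C+R@[-118,-42];print(P,env.sense()['gripper_width'])
go(P[0],P[1],80,12.4)
print(rect('side',[105,120,40],[125,255,255],(290,90,440,200),40))
"
```

```text
[520.0715549 242.1409957] 0.6510980856050349
from [ 524.8 -139.4   91.1] 13.74 F [0.6 0.5 0.7] M [-0.02  0.02 -0.01] t 1.87 -> tx 86.0 ty -371.7 tz 11.1 spin 0.0233
[ 513.8 -118.3  161.3   38.3   13.5]
```

All five keys are needed in every row.

>>> play_rows([
  {"fingers":0.3,"tx":1,"ty":-2,"tz":20,"spin":0},
  {"fingers":0.3,"tx":1,"ty":-2,"tz":40,"spin":0},
  {"fingers":0.3,"tx":1,"ty":-2,"tz":60,"spin":0},
  {"fingers":0.3,"tx":1,"ty":-2,"tz":70,"spin":0},
  {"fingers":0.3,"tx":1,"ty":-2,"tz":75,"spin":0},
  {"fingers":0.3,"tx":1,"ty":-2,"tz":75,"spin":0},
  {"fingers":-0.7,"tx":1,"ty":-2,"tz":75,"spin":0},
  {"fingers":-1,"tx":1,"ty":-2,"tz":75,"spin":0},
  {"fingers":-1,"tx":1,"ty":-2,"tz":75,"spin":0},
  {"fingers":-1,"tx":1,"ty":-2,"tz":75,"spin":0},
], grip_force=40)

```text
time_s: 2.75
position: [525.9, -136.7, 16.3]
tool_rot: [180.0, -0.1, 13.8]
force: [-0.1, 0.6, -0.3]
gripper_width: 0.411
```

>>> play_rows([
  {"fingers":-1,"tx":0,"ty":0,"tz":0,"spin":0},
  {"fingers":-1,"tx":0,"ty":0,"tz":0,"spin":0},
  {"fingers":-1,"tx":0,"ty":0,"tz":0,"spin":0},
  {"fingers":-1,"tx":0,"ty":0,"tz":0,"spin":0},
  {"fingers":-1,"tx":0,"ty":0,"tz":0,"spin":0},
  {"fingers":-1,"tx":0,"ty":0,"tz":0,"spin":0},
  {"fingers":-1,"tx":0,"ty":0,"tz":-10,"spin":0},
  {"fingers":-1,"tx":0,"ty":0,"tz":-25,"spin":0},
  {"fingers":-1,"tx":0,"ty":0,"tz":-45,"spin":0},
  {"fingers":-1,"tx":0,"ty":0,"tz":-60,"spin":0},
])

```text
time_s: 3.58
position: [525.3, -136.4, 77.0]
tool_rot: [-180.0, 0.0, 13.8]
force: [0.8, -0.0, -3.3]
gripper_width: 0.149
```

```bash
python3 -c "
from h import *
a=np.deg2rad(12.4);C=np.array([626.3,308.5]);R=np.array([[np.cos(a),-np.sin(a)],[np.sin(a),np.cos(a)]])
P=C+R@[-118,-42];print(P,env.sense()['gripper_width'])
go(P[0],P[1],80,12.4)
"
```

```text
[520.0715549 242.1409957] 0.14853461881242608
from [ 525.3 -136.4   77. ] 13.8 F [ 0.8 -0.  -3.3] M [ 0.03 -0.07  0.01] t 3.58 -> tx 85.2 ty -368.8 tz -3.0 spin 0.0244
```

>>> play_rows([
  {"fingers":-1,"tx":5,"ty":-20,"tz":0,"spin":0.024},
  {"fingers":-1,"tx":11,"ty":-48,"tz":0,"spin":0.024},
  {"fingers":-1,"tx":19,"ty":-80,"tz":0,"spin":0.024},
  {"fingers":-1,"tx":27,"ty":-115,"tz":0,"spin":0.024},
  {"fingers":-1,"tx":35,"ty":-150,"tz":0,"spin":0.024},
  {"fingers":-1,"tx":43,"ty":-185,"tz":0,"spin":0.024},
  {"fingers":-1,"tx":51,"ty":-220,"tz":0,"spin":0.024},
  {"fingers":-1,"tx":59,"ty":-255,"tz":0,"spin":0.024},
  {"fingers":-1,"tx":67,"ty":-290,"tz":0,"spin":0.024},
  {"fingers":-1,"tx":72,"ty":-315,"tz":0,"spin":0.024},
])

```text
time_s: 4.42
position: [519.6, 189.3, 76.0]
tool_rot: [-180.0, 0.0, 12.5]
force: [-0.5, -0.4, -3.6]
gripper_width: 0.149
```

```bash
python3 -c "
from h import *
go(520.1,242.1,60,12.4)
"
```

```text
from [519.6 189.3  76. ] 12.48 F [-0.5 -0.4 -3.6] M [-0.06 -0.02 -0.04] t 4.42 -> tx 11.9 ty -51.5 tz 16.0 spin 0.0015
```

>>> play_rows([
  {"fingers":-1,"tx":5,"ty":-20,"tz":0,"spin":0},
  {"fingers":-1,"tx":10,"ty":-40,"tz":4,"spin":0},
  {"fingers":-1,"tx":12,"ty":-50,"tz":12,"spin":0},
  {"fingers":-1,"tx":12,"ty":-51,"tz":20,"spin":0},
  {"fingers":-1,"tx":12,"ty":-51,"tz":28,"spin":0},
  {"fingers":-1,"tx":12,"ty":-51,"tz":36,"spin":0},
  {"fingers":-1,"tx":12,"ty":-51,"tz":41,"spin":0},
  {"fingers":-1,"tx":12,"ty":-51,"tz":44,"spin":0},
  {"fingers":-1,"tx":12,"ty":-51,"tz":45,"spin":0},
  {"fingers":-1,"tx":12,"ty":-51,"tz":45,"spin":0},
])

```text
time_s: 5.25
position: [521.2, 238.5, 30.5]
tool_rot: [180.0, 0.0, 12.4]
force: [0.5, 0.2, -3.5]
gripper_width: 0.151
```

```bash
python3 -c "
from h import *
go(520.1,242.1,28,12.4)
S=env.capture('side')
cv2.imwrite('pics/s2.png',cv2.resize(S[170:290,210:370],(800,600),interpolation=2)[:,:,::-1])"
```

```text
from [521.2 238.5  30.5] 12.39 F [ 0.5  0.2 -3.5] M [ 0.03 -0.    0.  ] t 5.25 -> tx -0.3 ty -3.7 tz 2.5 spin -0.0002
```

View pics/s2.png

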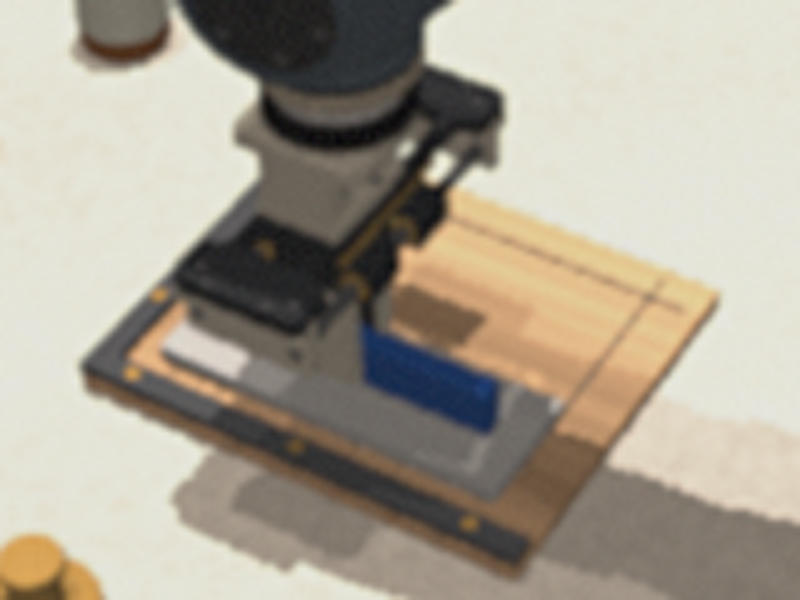

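The side view shows the straightedge held parallel to the long fence, about 10 mm off it. Its end is about 17 mm from the short fence. I'll touch down gently and then slide it.

>>> play_rows([
  {"fingers":-1,"tx":0,"ty":0,"tz":0.5,"spin":0},
  {"fingers":-1,"tx":0,"ty":0,"tz":1,"spin":0},
  {"fingers":-1,"tx":0,"ty":0,"tz":1.5,"spin":0},
  {"fingers":-1,"tx":0,"ty":-1,"tz":2,"spin":0},
  {"fingers":-1,"tx":0,"ty":-2,"tz":2,"spin":0},
  {"fingers":-1,"tx":0,"ty":-3,"tz":2,"spin":0},
  {"fingers":-1,"tx":0,"ty":-4,"tz":2,"spin":0},
  {"fingers":-1,"tx":0,"ty":-5,"tz":2,"spin":0},
  {"fingers":-1,"tx":0,"ty":-6,"tz":2,"spin":0},
  {"fingers":-1,"tx":0,"ty":-6,"tz":2,"spin":0},
])

```text
time_s: 6.13
position: [519.8, 245.0, 28.7]
tool_rot: [-180.0, -0.0, 12.4]
force: [-0.4, -0.1, -4.0]
gripper_width: 0.146
```

```bash
python3 -c "
from h import *
go(521,242.1,28,12.4)"
```

```text
from [519.8 245.   28.7] 12.43 F [-0.4 -0.1 -4. ] M [ 0.    0.01 -0.  ] t 6.13 -> tx 0.6 ty 3.1 tz 0.7 spin 0.0005
```

>>> play_rows([
  {"fingers":-1,"tx":0,"ty":0,"tz":0.5,"spin":0},
  {"fingers":-1,"tx":0,"ty":0,"tz":0.7,"spin":0},
  {"fingers":-1,"tx":0,"ty":-0.5,"tz":0.7,"spin":0},
  {"fingers":-1,"tx":0,"ty":-1,"tz":0.7,"spin":0},
  {"fingers":-1,"tx":0,"ty":-1.5,"tz":0.7,"spin":0},
  {"fingers":-1,"tx":0,"ty":-2,"tz":0.7,"spin":0},
  {"fingers":-1,"tx":0,"ty":-2.5,"tz":0.7,"spin":0},
  {"fingers":-1,"tx":0,"ty":-3,"tz":0.7,"spin":0},
  {"fingers":-1,"tx":0,"ty":-3,"tz":0.7,"spin":0},
  {"fingers":-1,"tx":0,"ty":-3,"tz":0.7,"spin":0},
])

```text
time_s: 6.97
position: [519.2, 247.8, 27.9]
tool_rot: [-180.0, -0.0, 12.4]
force: [-0.1, -0.7, -3.1]
gripper_width: 0.148
```

>>> play_rows([
  {"fingers":-1,"tx":0,"ty":-0.2,"tz":0,"spin":0},
  {"fingers":-1,"tx":0,"ty":-0.4,"tz":0,"spin":0},
  {"fingers":-1,"tx":0,"ty":-0.6,"tz":0,"spin":0},
  {"fingers":-1,"tx":0,"ty":-0.8,"tz":0,"spin":0},
  {"fingers":-1,"tx":0,"ty":-1,"tz":0,"spin":0},
  {"fingers":-1,"tx":0,"ty":-1,"tz":0,"spin":0},
  {"fingers":-1,"tx":0,"ty":-1,"tz":0,"spin":0},
  {"fingers":-1,"tx":0,"ty":-1,"tz":0,"spin":0},
  {"fingers":-1,"tx":0,"ty":-1,"tz":0,"spin":0},
  {"fingers":-1,"tx":0,"ty":-1,"tz":0,"spin":0},
])

```text
time_s: 7.8
position: [519.0, 248.7, 27.9]
tool_rot: [180.0, 0.0, 12.4]
force: [-0.6, -0.0, -3.2]
gripper_width: 0.147
```

```bash
python3 -c "
from h import *
go(521,242.1,28,12.4)"
```

```text
from [519.  248.7  27.9] 12.42 F [-0.6 -0.  -3.2] M [ 0.06 -0.04 -0.  ] t 7.8 -> tx 0.6 ty 6.9 tz -0.1 spin 0.0004
```

>>> play_rows([
  {"fingers":-1,"tx":0,"ty":-0.3,"tz":0.3,"spin":0},
  {"fingers":-1,"tx":0,"ty":-0.6,"tz":0.5,"spin":0},
  {"fingers":-1,"tx":0,"ty":-0.9,"tz":0.5,"spin":0},
  {"fingers":-1,"tx":0,"ty":-1.2,"tz":0.5,"spin":0},
  {"fingers":-1,"tx":0,"ty":-1.5,"tz":0.5,"spin":0},
  {"fingers":-1,"tx":0,"ty":-1.8,"tz":0.5,"spin":0},
  {"fingers":-1,"tx":0,"ty":-2,"tz":0.5,"spin":0},
  {"fingers":-1,"tx":0,"ty":-2,"tz":0.5,"spin":0},
  {"fingers":-1,"tx":0,"ty":-2,"tz":0.5,"spin":0},
  {"fingers":-1,"tx":0,"ty":-2,"tz":0.5,"spin":0},
])

```text
time_s: 8.63
position: [519.0, 250.0, 27.8]
tool_rot: [180.0, -0.0, 12.4]
force: [0.7, -7.4, 4.1]
gripper_width: 0.147
```

```bash
python3 -c "
from h import *
go(521,242.1,28,12.4)"
```

```text
from [519.  250.   27.8] 12.42 F [ 0.7 -7.4  4.1] M [-1.37 -0.17 -0.02] t 8.63 -> tx 0.3 ty 8.2 tz -0.2 spin 0.0004
```

>>> play_rows([
  {"fingers":-0.5,"tx":0,"ty":0,"tz":-0.5,"spin":0},
  {"fingers":-0.5,"tx":0,"ty":0,"tz":-0.5,"spin":0},
  {"fingers":-0.5,"tx":0,"ty":0,"tz":-0.5,"spin":0},
  {"fingers":-0.5,"tx":0,"ty":0,"tz":-0.5,"spin":0},
  {"fingers":-0.5,"tx":0,"ty":-1,"tz":-0.5,"spin":0},
  {"fingers":-0.5,"tx":0,"ty":-2,"tz":-0.5,"spin":0},
  {"fingers":-0.5,"tx":0,"ty":-3,"tz":-0.5,"spin":0},
  {"fingers":-0.5,"tx":0,"ty":-4,"tz":-0.5,"spin":0},
  {"fingers":-0.5,"tx":0,"ty":-4.5,"tz":-0.5,"spin":0},
  {"fingers":-0.5,"tx":0,"ty":-4.5,"tz":-0.5,"spin":0},
])

```text
time_s: 9.47
position: [517.7, 254.5, 27.9]
tool_rot: [179.9, 0.0, 12.4]
force: [1.2, -4.8, 0.2]
gripper_width: 0.252
```

>>> play_rows([
  {"fingers":-0.5,"tx":0,"ty":-0.4,"tz":0,"spin":0},
  {"fingers":-0.5,"tx":0,"ty":-0.8,"tz":0,"spin":0},
  {"fingers":-0.5,"tx":0,"ty":-1.2,"tz":0,"spin":0},
  {"fingers":-0.5,"tx":0,"ty":-1.6,"tz":0,"spin":0},
  {"fingers":-0.5,"tx":0,"ty":-2,"tz":0,"spin":0},
  {"fingers":-0.5,"tx":0,"ty":-2,"tz":0,"spin":0},
  {"fingers":-0.5,"tx":0,"ty":-2,"tz":0,"spin":0},
  {"fingers":-0.5,"tx":0,"ty":-2,"tz":0,"spin":0},
  {"fingers":-0.5,"tx":0,"ty":-2,"tz":0,"spin":0},
  {"fingers":-0.5,"tx":0,"ty":-2,"tz":0,"spin":0},
])

```text
time_s: 10.3
position: [517.6, 254.9, 28.1]
tool_rot: [179.8, 0.0, 12.5]
force: [3.5, -16.9, 3.8]
gripper_width: 0.256
```

```bash
python3 -c "
from h import *
go(521,242.1,28,12.4)"
```

```text
from [517.6 254.9  28.1] 12.45 F [  3.5 -16.9   3.8] M [-3.08 -0.55  0.06] t 10.3 -> tx 0.6 ty 13.2 tz 0.1 spin 0.0009
```

>>> play_rows([
  {"fingers":-0.5,"tx":0,"ty":2,"tz":0,"spin":0},
  {"fingers":-0.5,"tx":0,"ty":4,"tz":0,"spin":0},
  {"fingers":-0.5,"tx":0,"ty":6,"tz":0,"spin":0},
  {"fingers":-0.3,"tx":0,"ty":6,"tz":0,"spin":0},
  {"fingers":-0.3,"tx":0,"ty":6,"tz":0,"spin":0},
  {"fingers":-0.3,"tx":0,"ty":6,"tz":-5,"spin":0},
  {"fingers":-0.3,"tx":0,"ty":6,"tz":-20,"spin":0},
  {"fingers":1,"tx":0,"ty":6,"tz":-50,"spin":0},
  {"fingers":1,"tx":0,"ty":6,"tz":-85,"spin":0},
  {"fingers":1,"tx":0,"ty":6,"tz":-120,"spin":0},
])

```text
time_s: 11.13
position: [517.9, 251.2, 149.4]
tool_rot: [180.0, 0.1, 12.4]
force: [0.3, 1.2, -0.4]
gripper_width: 0.519
```

```bash
python3 -c "
from h import *
go(448,-305,110,-2.8)"
```

```text
from [517.9 251.2 149.4] 12.43 F [ 0.3  1.2 -0.4] M [-0.03  0.02 -0.02] t 11.13 -> tx -188.0 ty 528.1 tz 39.4 spin 0.2658
```

>>> play_rows([
  {"fingers":1,"tx":-12,"ty":33,"tz":0,"spin":0.05},
  {"fingers":1,"tx":-24,"ty":67,"tz":0,"spin":0.1},
  {"fingers":1,"tx":-36,"ty":101,"tz":0,"spin":0.15},
  {"fingers":1,"tx":-48,"ty":135,"tz":0,"spin":0.2},
  {"fingers":1,"tx":-60,"ty":169,"tz":0,"spin":0.25},
  {"fingers":1,"tx":-72,"ty":203,"tz":0,"spin":0.266},
  {"fingers":1,"tx":-84,"ty":237,"tz":0,"spin":0.266},
  {"fingers":1,"tx":-97,"ty":271,"tz":0,"spin":0.266},
  {"fingers":1,"tx":-109,"ty":305,"tz":0,"spin":0.266},
  {"fingers":1,"tx":-121,"ty":340,"tz":0,"spin":0.266},
])

```text
time_s: 11.97
position: [472.9, -108.3, 148.5]
tool_rot: [180.0, -0.0, -2.8]
force: [2.0, 0.2, 0.2]
gripper_width: 1.001
```

```bash
python3 -c "
from h import *
go(448,-305,110,-2.8)
T=env.capture('top')
print('rib',sides(poly('top',T,[105,100,60],[125,255,255],(225,140,330,260),52,k=1),12.4))
cv2.imwrite('pics/t3.png',np.hstack([cv2.resize(T[140:260,220:340],(480,480),interpolation=2),cv2.resize(T[140:260,395:475],(320,480),interpolation=2)])[:,:,::-1])"
```

```text
from [ 472.9 -108.3  148.5] -2.8 F [2.  0.2 0.2] M [ 0.03 -0.04 -0.01] t 11.97 -> tx -15.3 ty 197.6 tz 38.5 spin 0.0001
rib ({'+x': (638.4, -4.9, 14), '+y': (136.4, 12.4, 161), '-x': (482.2, 1.3, 14), '-y': (124.9, 12.4, 161)}, array([594.2, 270.3]), array([519.2, 247.9]), 156.2, 11.5)
```

View pics/t3.png

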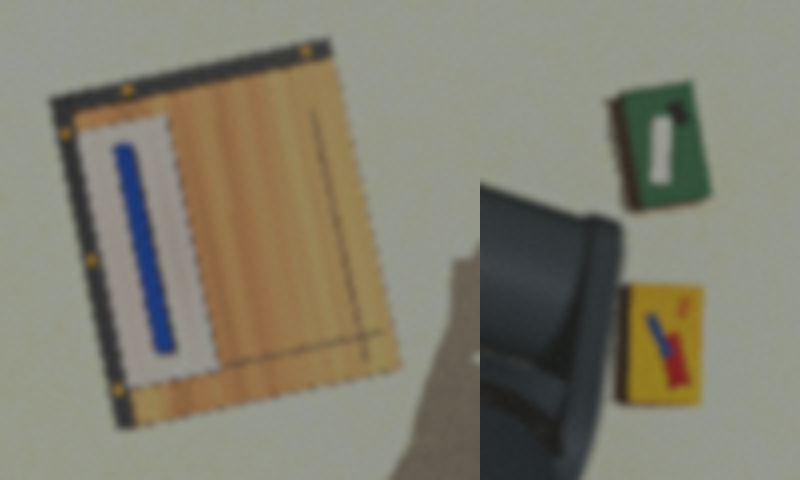

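The top view shows the straightedge lying flush along the long fence at yaw 12.4. Its end is about 17 mm from the short fence, and it has been released. Next is the yellow panel.

>>> play_rows([
  {"fingers":1,"tx":-2,"ty":30,"tz":0,"spin":0},
  {"fingers":1,"tx":-5,"ty":64,"tz":0,"spin":0},
  {"fingers":1,"tx":-8,"ty":98,"tz":0,"spin":0},
  {"fingers":1,"tx":-11,"ty":132,"tz":5,"spin":0},
  {"fingers":1,"tx":-13,"ty":162,"tz":12,"spin":0},
  {"fingers":1,"tx":-15,"ty":185,"tz":25,"spin":0},
  {"fingers":1,"tx":-15,"ty":196,"tz":38,"spin":0},
  {"fingers":1,"tx":-15,"ty":197,"tz":50,"spin":0},
  {"fingers":1,"tx":-15,"ty":197,"tz":60,"spin":0},
  {"fingers":1,"tx":-15,"ty":197,"tz":60,"spin":0},
])

```text
time_s: 12.85
position: [448.0, -301.4, 86.1]
tool_rot: [-179.9, 0.1, -2.8]
force: [-0.1, 1.1, -0.9]
gripper_width: 0.997
```

```bash
python3 -c "
from h import *
go(447.5,-303.5,17,-2.8)
S=env.capture('side');print(proj('side',env.sense()['position']))
cv2.imwrite('pics/s4.png',cv2.resize(S[80:200,340:480],(700,600),interpolation=2)[:,:,::-1])"
```

```text
from [ 448.  -301.4   86.1] -2.79 F [-0.1  1.1 -0.9] M [-0.02 -0.04 -0.  ] t 12.85 -> tx -0.4 ty 2.1 tz 69.1 spin 0.0001
[425.46273367 143.26685373]
```

View pics/s4.png

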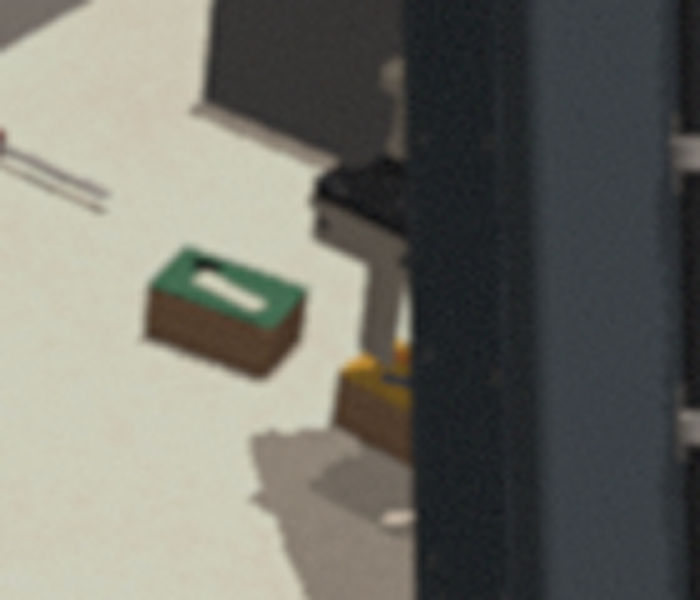

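The near finger tip is at about (415,151), on the +y side of the panel with room to spare. I'll descend and grip.

>>> play_rows([
  {"fingers":1,"tx":0,"ty":2,"tz":20,"spin":0},
  {"fingers":1,"tx":0,"ty":2,"tz":40,"spin":0},
  {"fingers":1,"tx":0,"ty":2,"tz":58,"spin":0},
  {"fingers":1,"tx":0,"ty":2,"tz":68,"spin":0},
  {"fingers":1,"tx":0,"ty":2,"tz":70,"spin":0},
  {"fingers":1,"tx":0,"ty":2,"tz":70,"spin":0},
  {"fingers":-0.2,"tx":0,"ty":2,"tz":70,"spin":0},
  {"fingers":-0.2,"tx":0,"ty":2,"tz":70,"spin":0},
  {"fingers":-0.2,"tx":0,"ty":2,"tz":70,"spin":0},
  {"fingers":-0.2,"tx":0,"ty":2,"tz":70,"spin":0},
], grip_force=25)

```text
time_s: 13.73
position: [448.9, -305.1, 18.6]
tool_rot: [180.0, -0.0, -2.8]
force: [-1.4, 0.7, -0.7]
gripper_width: 0.765
```

>>> play_rows([
  {"fingers":-0.2,"tx":0,"ty":0,"tz":0,"spin":0},
  {"fingers":-0.2,"tx":0,"ty":0,"tz":0,"spin":0},
  {"fingers":-0.2,"tx":0,"ty":0,"tz":0,"spin":0},
  {"fingers":-0.2,"tx":0,"ty":0,"tz":0,"spin":0},
  {"fingers":-0.2,"tx":0,"ty":0,"tz":0,"spin":0},
  {"fingers":-0.2,"tx":0,"ty":0,"tz":-5,"spin":0},
  {"fingers":-0.2,"tx":0,"ty":0,"tz":-20,"spin":0},
  {"fingers":-0.2,"tx":0,"ty":0,"tz":-45,"spin":0},
  {"fingers":-0.2,"tx":0,"ty":0,"tz":-75,"spin":0},
  {"fingers":-0.2,"tx":0,"ty":0,"tz":-95,"spin":0},
])

```text
time_s: 14.57
position: [448.9, -305.1, 115.2]
tool_rot: [180.0, -0.1, -2.8]
force: [0.5, -0.4, -1.3]
gripper_width: 0.577
```

```bash
python3 -c "
from h import *
a=np.deg2rad(12.4);C=np.array([626.3,309.5]);R=np.array([[np.cos(a),-np.sin(a)],[np.sin(a),np.cos(a)]])
P=C+R@[-55,-107];print(P,env.sense()['gripper_width']*93)
go(P[0],P[1],100,12.4)"
```

```text
[595.5597047  193.18562322] 53.700158682536745
from [ 448.9 -305.1  115.2] -2.82 F [ 0.5 -0.4 -1.3] M [ 0.03 -0.03  0.02] t 14.57 -> tx 122.0 ty -504.9 tz 15.2 spin -0.2656
```

>>> play_rows([
  {"fingers":-0.2,"tx":5,"ty":-22,"tz":0,"spin":-0.04},
  {"fingers":-0.2,"tx":12,"ty":-50,"tz":0,"spin":-0.08},
  {"fingers":-0.2,"tx":20,"ty":-82,"tz":0,"spin":-0.12},
  {"fingers":-0.2,"tx":28,"ty":-115,"tz":0,"spin":-0.16},
  {"fingers":-0.2,"tx":36,"ty":-148,"tz":0,"spin":-0.2},
  {"fingers":-0.2,"tx":44,"ty":-181,"tz":0,"spin":-0.24},
  {"fingers":-0.2,"tx":52,"ty":-214,"tz":0,"spin":-0.2655},
  {"fingers":-0.2,"tx":60,"ty":-247,"tz":0,"spin":-0.2655},
  {"fingers":-0.2,"tx":68,"ty":-280,"tz":0,"spin":-0.2655},
  {"fingers":-0.2,"tx":75,"ty":-310,"tz":0,"spin":-0.2655},
])

```text
time_s: 15.4
position: [539.0, 3.0, 113.2]
tool_rot: [-180.0, -0.0, 12.4]
force: [-0.1, -0.6, -0.7]
gripper_width: 0.577
```

```bash
python3 -c "
from h import *
go(595.5,193,80,12.4)"
```

```text
from [539.    3.  113.2] 12.41 F [-0.1 -0.6 -0.7] M [-0.06  0.03 -0.02] t 15.4 -> tx 96.1 ty -173.4 tz 33.2 spin 0.0002
```

>>> play_rows([
  {"fingers":-0.2,"tx":16,"ty":-29,"tz":0,"spin":0},
  {"fingers":-0.2,"tx":32,"ty":-58,"tz":5,"spin":0},
  {"fingers":-0.2,"tx":48,"ty":-87,"tz":10,"spin":0},
  {"fingers":-0.2,"tx":64,"ty":-116,"tz":18,"spin":0},
  {"fingers":-0.2,"tx":80,"ty":-145,"tz":26,"spin":0},
  {"fingers":-0.2,"tx":90,"ty":-164,"tz":34,"spin":0},
  {"fingers":-0.2,"tx":96,"ty":-173,"tz":45,"spin":0},
  {"fingers":-0.2,"tx":96,"ty":-173,"tz":58,"spin":0},
  {"fingers":-0.2,"tx":96,"ty":-173,"tz":68,"spin":0},
  {"fingers":-0.2,"tx":96,"ty":-173,"tz":70,"spin":0},
])

```text
time_s: 16.23
position: [594.0, 189.4, 40.7]
tool_rot: [180.0, 0.2, 12.4]
force: [0.1, 0.7, -2.2]
gripper_width: 0.576
```

```bash
python3 -c "
from h import *
go(595.5,193,32,12.4)
S=env.capture('side')
cv2.imwrite('pics/s5.png',cv2.resize(S[160:280,210:370],(800,600),interpolation=2)[:,:,::-1])"
```

```text
from [594.  189.4  40.7] 12.37 F [ 0.1  0.7 -2.2] M [-0.    0.    0.02] t 16.23 -> tx 2.2 ty -3.1 tz 8.7 spin -0.0006
```

View pics/s5.png

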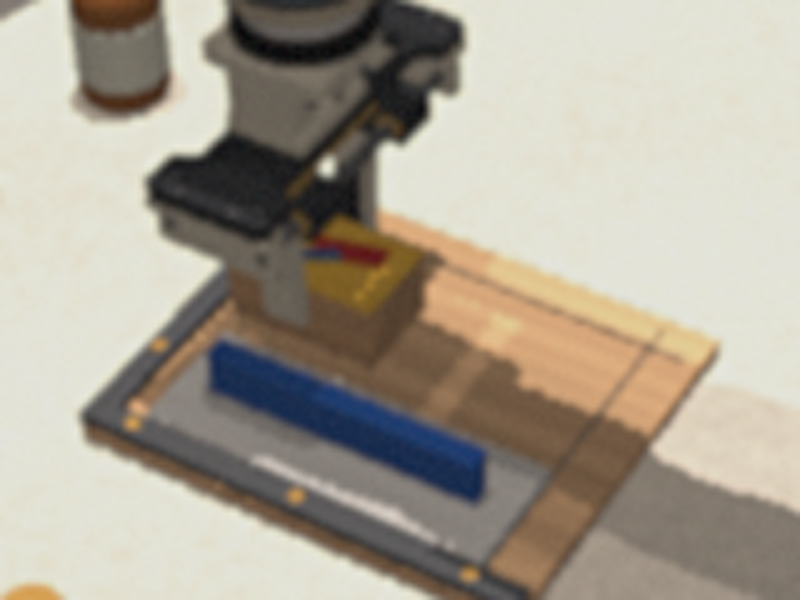

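The panel is held upright, painted face up and parallel to the rib, clear of the straightedge and both fences. I'll lower it to the board.

>>> play_rows([
  {"fingers":-0.2,"tx":0,"ty":0,"tz":2,"spin":0},
  {"fingers":-0.2,"tx":0,"ty":0,"tz":4,"spin":0},
  {"fingers":-0.2,"tx":0,"ty":0,"tz":6,"spin":0},
  {"fingers":-0.2,"tx":0,"ty":0,"tz":7,"spin":0},
  {"fingers":-0.2,"tx":0,"ty":0,"tz":8,"spin":0},
  {"fingers":-0.2,"tx":0,"ty":0,"tz":8.5,"spin":0},
  {"fingers":-0.2,"tx":0,"ty":0,"tz":9,"spin":0},
  {"fingers":-0.2,"tx":0,"ty":0,"tz":9,"spin":0},
  {"fingers":-0.2,"tx":0,"ty":0,"tz":9,"spin":0},
  {"fingers":-0.2,"tx":0,"ty":0,"tz":9,"spin":0},
])

```text
time_s: 17.12
position: [595.4, 190.6, 34.0]
tool_rot: [180.0, -0.0, 12.4]
force: [-0.9, 0.5, -1.4]
gripper_width: 0.58
```

>>> play_rows([
  {"fingers":-0.2,"tx":0,"ty":0,"tz":0.5,"spin":0},
  {"fingers":-0.2,"tx":0,"ty":0,"tz":1,"spin":0},
  {"fingers":-0.2,"tx":0,"ty":0,"tz":1.5,"spin":0},
  {"fingers":-0.2,"tx":0,"ty":0,"tz":2,"spin":0},
  {"fingers":-0.2,"tx":0,"ty":0,"tz":2,"spin":0},
  {"fingers":-0.2,"tx":0,"ty":0,"tz":2,"spin":0},
  {"fingers":-0.2,"tx":0,"ty":0,"tz":2,"spin":0},
  {"fingers":-0.2,"tx":0,"ty":0,"tz":2,"spin":0},
  {"fingers":-0.2,"tx":0,"ty":0,"tz":2,"spin":0},
  {"fingers":-0.2,"tx":0,"ty":0,"tz":2,"spin":0},
])

```text
time_s: 17.95
position: [595.4, 190.6, 32.0]
tool_rot: [180.0, -0.0, 12.4]
force: [0.5, 0.1, -0.6]
gripper_width: 0.579
```

```bash
python3 -c "
from h import *
go(595.5,193,31,12.4)"
```

```text
from [595.4 190.6  32. ] 12.39 F [ 0.5  0.1 -0.6] M [ 0.02  0.07 -0.04] t 17.95 -> tx 0.6 ty -2.4 tz 1.0 spin -0.0001
```

>>> play_rows([
  {"fingers":-0.2,"tx":0,"ty":0,"tz":0.4,"spin":0},
  {"fingers":-0.2,"tx":0,"ty":0,"tz":0.8,"spin":0},
  {"fingers":-0.2,"tx":0,"ty":0,"tz":1,"spin":0},
  {"fingers":-0.2,"tx":0,"ty":0,"tz":1,"spin":0},
  {"fingers":-0.2,"tx":0,"ty":0,"tz":1,"spin":0},
  {"fingers":-0.2,"tx":0,"ty":0,"tz":1,"spin":0},
  {"fingers":-0.2,"tx":0,"ty":0,"tz":1,"spin":0},
  {"fingers":-0.2,"tx":0,"ty":0,"tz":1,"spin":0},
  {"fingers":-0.2,"tx":0,"ty":0,"tz":1,"spin":0},
  {"fingers":-0.2,"tx":0,"ty":0,"tz":1,"spin":0},
])

```text
time_s: 18.78
position: [595.4, 190.6, 30.9]
tool_rot: [180.0, 0.0, 12.4]
force: [0.2, 0.0, -1.3]
gripper_width: 0.578
```

>>> play_rows([
  {"fingers":-0.2,"tx":1,"ty":0,"tz":0,"spin":0},
  {"fingers":-0.2,"tx":2,"ty":0,"tz":0,"spin":0},
  {"fingers":-0.2,"tx":3,"ty":0,"tz":0,"spin":0},
  {"fingers":-0.2,"tx":4,"ty":0,"tz":0,"spin":0},
  {"fingers":-0.2,"tx":5,"ty":0,"tz":0,"spin":0},
  {"fingers":-0.2,"tx":5,"ty":0,"tz":0,"spin":0},
  {"fingers":-0.2,"tx":5,"ty":0,"tz":0,"spin":0},
  {"fingers":-0.2,"tx":5,"ty":0,"tz":0,"spin":0},
  {"fingers":-0.2,"tx":5,"ty":0,"tz":0,"spin":0},
  {"fingers":-0.2,"tx":5,"ty":0,"tz":0,"spin":0},
])

```text
time_s: 19.62
position: [600.3, 191.6, 30.9]
tool_rot: [180.0, 0.0, 12.4]
force: [0.3, 0.5, -0.7]
gripper_width: 0.576
```

```bash
cat >> h.py <<'E'
def bf():
    a=np.deg2rad(12.4);R=np.array([[np.cos(a),-np.sin(a)],[np.sin(a),np.cos(a)]])
    f=[];p=[]
    for _ in range(4):   # each capture advances 0.05 s: fresh readings
        env.capture("side");s=env.sense();f.append(s["force"]);p.append(s["position"])
    f=np.mean(f,0);p=np.mean(p,0)
    print("t",s["time_s"],"board pos",np.round(R.T@(p[:2]-[626.3,309.5]),2),"z",round(p[2],2),"Fb",np.round(R.T@f[:2],1),"Fz",round(f[2],1),"rot",np.round(s["tool_rot"],2),"M",np.round(s["torque"],2))
E
python3 -c "
from h import *
bf()"
```

```text
t 19.8167 board pos [ -50.73 -109.52] z 30.95 Fb [-0.1 -0.1] Fz -1.4 rot [-180.     -0.     12.39] M [-0.01 -0.01  0.02]
```

>>> play_rows([
  {"fingers":-0.2,"tx":0,"ty":0,"tz":0.3,"spin":0},
  {"fingers":-0.2,"tx":0,"ty":0,"tz":0.6,"spin":0},
  {"fingers":-0.2,"tx":0,"ty":0,"tz":0.9,"spin":0},
  {"fingers":-0.2,"tx":0,"ty":0,"tz":1.2,"spin":0},
  {"fingers":-0.2,"tx":0,"ty":0,"tz":1.5,"spin":0},
  {"fingers":-0.2,"tx":0,"ty":0,"tz":1.5,"spin":0},
  {"fingers":-0.2,"tx":0,"ty":0,"tz":1.5,"spin":0},
  {"fingers":-0.2,"tx":0,"ty":0,"tz":1.5,"spin":0},
  {"fingers":-0.2,"tx":0,"ty":0,"tz":1.5,"spin":0},
  {"fingers":-0.2,"tx":0,"ty":0,"tz":1.5,"spin":0},
])

```text
time_s: 20.65
position: [600.3, 191.6, 30.1]
tool_rot: [180.0, -0.0, 12.4]
force: [-3.9, -0.2, 6.4]
gripper_width: 0.575
```

```bash
python3 -c "
from h import *
bf()"
```

```text
t 20.85 board pos [ -50.69 -109.52] z 30.09 Fb [-3.5 -0.1] Fz 7.3 rot [ 1.80e+02 -1.00e-02  1.24e+01] M [-0.16  0.52 -0.05]
```

>>> play_rows([
  {"fingers":-0.2,"tx":0,"ty":0,"tz":-0.7,"spin":0},
  {"fingers":-0.2,"tx":0.5,"ty":0,"tz":-0.7,"spin":0},
  {"fingers":-0.2,"tx":1,"ty":0,"tz":-0.7,"spin":0},
  {"fingers":-0.2,"tx":1.5,"ty":0,"tz":-0.7,"spin":0},
  {"fingers":-0.2,"tx":2,"ty":0,"tz":-0.7,"spin":0},
  {"fingers":-0.2,"tx":2.5,"ty":0,"tz":-0.7,"spin":0},
  {"fingers":-0.2,"tx":3,"ty":0,"tz":-0.7,"spin":0},
  {"fingers":-0.2,"tx":3.5,"ty":0,"tz":-0.7,"spin":0},
  {"fingers":-0.2,"tx":4,"ty":0,"tz":-0.7,"spin":0},
  {"fingers":-0.2,"tx":4,"ty":0,"tz":-0.7,"spin":0},
])

```text
time_s: 21.68
position: [604.3, 192.5, 30.1]
tool_rot: [-180.0, -0.0, 12.4]
force: [0.1, -0.7, 0.4]
gripper_width: 0.582
```

```bash
python3 -c "
from h import *
bf()"
```

```text
t 21.8833 board pos [ -46.59 -109.53] z 30.11 Fb [0.3 0.2] Fz -0.5 rot [-1.800e+02 -1.000e-02  1.239e+01] M [-0.02 -0.03  0.  ]
```

Sliding now runs almost without load. I'll continue in x until the short fence is felt.

>>> play_rows([
  {"fingers":-0.2,"tx":0.5,"ty":0,"tz":0,"spin":0},
  {"fingers":-0.2,"tx":1,"ty":0,"tz":0,"spin":0},
  {"fingers":-0.2,"tx":1.5,"ty":0,"tz":0,"spin":0},
  {"fingers":-0.2,"tx":2,"ty":0,"tz":0,"spin":0},
  {"fingers":-0.2,"tx":2.5,"ty":0,"tz":0,"spin":0},
  {"fingers":-0.2,"tx":3,"ty":0,"tz":0,"spin":0},
  {"fingers":-0.2,"tx":3,"ty":0,"tz":0,"spin":0},
  {"fingers":-0.2,"tx":3,"ty":0,"tz":0,"spin":0},
  {"fingers":-0.2,"tx":3,"ty":0,"tz":0,"spin":0},
  {"fingers":-0.2,"tx":3,"ty":0,"tz":0,"spin":0},
])

```text
time_s: 22.72
position: [605.9, 192.9, 30.2]
tool_rot: [180.0, 0.2, 12.4]
force: [-7.5, -1.7, 6.8]
gripper_width: 0.578
```

```bash
python3 -c "
from h import *
bf()"
```

```text
t 22.9167 board pos [ -44.92 -109.55] z 30.17 Fb [-8.4 -0.4] Fz 6.3 rot [1.7999e+02 1.7000e-01 1.2410e+01] M [-0.35  1.33  0.08]
```

The short fence was felt at x = -45, as expected. I'll back off 1.7 mm and feel for the straightedge in y.

>>> play_rows([
  {"fingers":-0.2,"tx":-1,"ty":0,"tz":0,"spin":0},
  {"fingers":-0.2,"tx":-2,"ty":0,"tz":0,"spin":0},
  {"fingers":-0.2,"tx":-3,"ty":-1,"tz":0,"spin":0},
  {"fingers":-0.2,"tx":-3,"ty":-2.5,"tz":0,"spin":0},
  {"fingers":-0.2,"tx":-3,"ty":-4,"tz":0,"spin":0},
  {"fingers":-0.2,"tx":-3,"ty":-5.5,"tz":0,"spin":0},
  {"fingers":-0.2,"tx":-3,"ty":-7,"tz":0,"spin":0},
  {"fingers":-0.2,"tx":-3,"ty":-8.5,"tz":0,"spin":0},
  {"fingers":-0.2,"tx":-3,"ty":-10,"tz":0,"spin":0},
  {"fingers":-0.2,"tx":-3,"ty":-10,"tz":0,"spin":0},
])

```text
time_s: 23.75
position: [602.0, 202.6, 30.1]
tool_rot: [-180.0, -0.0, 12.4]
force: [-0.3, 0.3, 0.0]
gripper_width: 0.578
```

>>> play_rows([
  {"fingers":-0.2,"tx":0,"ty":-0.5,"tz":0,"spin":0},
  {"fingers":-0.2,"tx":0,"ty":-1,"tz":0,"spin":0},
  {"fingers":-0.2,"tx":0,"ty":-1.5,"tz":0,"spin":0},
  {"fingers":-0.2,"tx":0,"ty":-2,"tz":0,"spin":0},
  {"fingers":-0.2,"tx":0,"ty":-2.5,"tz":0,"spin":0},
  {"fingers":-0.2,"tx":0,"ty":-2.5,"tz":0,"spin":0},
  {"fingers":-0.2,"tx":0,"ty":-2.5,"tz":0,"spin":0},
  {"fingers":-0.2,"tx":0,"ty":-2.5,"tz":0,"spin":0},
  {"fingers":-0.2,"tx":0,"ty":-2.5,"tz":0,"spin":0},
  {"fingers":-0.2,"tx":0,"ty":-2.5,"tz":0,"spin":0},
])

```text
time_s: 24.58
position: [601.5, 204.5, 30.1]
tool_rot: [180.0, 0.0, 12.4]
force: [0.3, -2.1, -0.5]
gripper_width: 0.58
```

```bash
python3 -c "
from h import *
bf()"
```

```text
t 24.7833 board pos [-46.68 -97.2 ] z 30.14 Fb [-0.1 -3.5] Fz -1.3 rot [179.99  -0.    12.4 ] M [-0.72 -0.2   0.21]
```

>>> play_rows([
  {"fingers":-0.2,"tx":0,"ty":-0.2,"tz":0,"spin":-0.002},
  {"fingers":-0.2,"tx":0,"ty":-0.4,"tz":0,"spin":-0.004},
  {"fingers":-0.2,"tx":0,"ty":-0.5,"tz":0,"spin":-0.005},
  {"fingers":-0.2,"tx":0,"ty":-0.5,"tz":0,"spin":-0.005},
  {"fingers":-0.2,"tx":0,"ty":-0.5,"tz":0,"spin":-0.005},
  {"fingers":-0.2,"tx":0,"ty":-0.5,"tz":0,"spin":-0.005},
  {"fingers":-0.2,"tx":0,"ty":-0.5,"tz":0,"spin":-0.005},
  {"fingers":-0.2,"tx":0,"ty":-0.5,"tz":0,"spin":-0.005},
  {"fingers":-0.2,"tx":0,"ty":-0.5,"tz":0,"spin":-0.005},
  {"fingers":-0.2,"tx":0,"ty":-0.5,"tz":0,"spin":-0.005},
])

```text
time_s: 25.62
position: [601.7, 204.8, 30.2]
tool_rot: [180.0, -0.0, 12.7]
force: [1.9, -6.0, -0.8]
gripper_width: 0.58
```

```bash
python3 -c "
from h import *
bf()"
```

```text
t 25.8167 board pos [-46.56 -96.99] z 30.16 Fb [ 0.6 -6.2] Fz -1.7 rot [ 1.7997e+02 -2.0000e-02  1.2680e+01] M [-1.16 -0.38  0.1 ]
```

The contact moment is now small (0.1 N m), so the side lies flat against the straightedge. I'll ease the y push, bring the panel into the short fence, then restore the y push.

>>> play_rows([
  {"fingers":-0.2,"tx":0,"ty":0.4,"tz":0,"spin":0},
  {"fingers":-0.2,"tx":0.5,"ty":0.4,"tz":0,"spin":0},
  {"fingers":-0.2,"tx":1,"ty":0.4,"tz":0,"spin":0},
  {"fingers":-0.2,"tx":1.4,"ty":0.4,"tz":0,"spin":0},
  {"fingers":-0.2,"tx":1.8,"ty":0.4,"tz":0.1,"spin":0},
  {"fingers":-0.2,"tx":2.1,"ty":0.3,"tz":0.1,"spin":0},
  {"fingers":-0.2,"tx":2.4,"ty":0.2,"tz":0.2,"spin":0},
  {"fingers":-0.2,"tx":2.4,"ty":0.1,"tz":0.2,"spin":0},
  {"fingers":-0.2,"tx":2.4,"ty":0,"tz":0.2,"spin":0},
  {"fingers":-0.2,"tx":2.4,"ty":0,"tz":0.2,"spin":0},
])

```text
time_s: 26.65
position: [603.1, 205.1, 30.1]
tool_rot: [180.0, 0.1, 12.7]
force: [-4.6, -8.3, 5.3]
gripper_width: 0.579
```

```bash
python3 -c "
from h import *
bf()"
```

```text
t 26.85 board pos [-45.09 -96.98] z 30.14 Fb [-6.1 -7.7] Fz 5.7 rot [1.7996e+02 1.2000e-01 1.2690e+01] M [-1.5   0.57  0.15]
```

>>> play_rows([
  {"fingers":-0.2,"tx":0.3,"ty":0.3,"tz":0,"spin":0},
  {"fingers":-0.2,"tx":0.6,"ty":0.5,"tz":-0.1,"spin":0},
  {"fingers":-0.2,"tx":0.9,"ty":0.5,"tz":-0.2,"spin":0},
  {"fingers":-0.2,"tx":1.2,"ty":0.5,"tz":-0.2,"spin":0},
  {"fingers":-0.2,"tx":1.2,"ty":0.5,"tz":-0.2,"spin":0},
  {"fingers":-0.2,"tx":1.2,"ty":0.4,"tz":-0.2,"spin":0},
  {"fingers":-0.2,"tx":1.2,"ty":0.2,"tz":-0.2,"spin":0},
  {"fingers":-0.2,"tx":1.2,"ty":0,"tz":-0.2,"spin":0},
  {"fingers":-0.2,"tx":1.2,"ty":0,"tz":-0.2,"spin":0},
  {"fingers":-0.2,"tx":1.2,"ty":0,"tz":-0.2,"spin":0},
])

```text
time_s: 27.68
position: [603.3, 205.1, 30.2]
tool_rot: [180.0, 0.3, 12.7]
force: [-7.9, -10.2, 8.3]
gripper_width: 0.58
```

```bash
python3 -c "
from h import *
bf()"
```

```text
t 27.8833 board pos [-44.87 -96.99] z 30.16 Fb [-10.8  -7.5] Fz 8.1 rot [179.95   0.25  12.69] M [-1.72  1.32  0.03]
```

Commanding a further 1.2 mm moved the panel only 0.2 mm while the force rose, so it is on the fence itself and not held by friction. I'll ease off slightly and check by eye.

>>> play_rows([
  {"fingers":-0.2,"tx":-0.2,"ty":0,"tz":0,"spin":0},
  {"fingers":-0.2,"tx":-0.4,"ty":0,"tz":0,"spin":0},
  {"fingers":-0.2,"tx":-0.4,"ty":0,"tz":0,"spin":0},
  {"fingers":-0.2,"tx":-0.4,"ty":0,"tz":0,"spin":0},
  {"fingers":-0.2,"tx":-0.4,"ty":0,"tz":0,"spin":0},
  {"fingers":-0.2,"tx":-0.4,"ty":0,"tz":0,"spin":0},
  {"fingers":-0.2,"tx":-0.4,"ty":0,"tz":0,"spin":0},
  {"fingers":-0.2,"tx":-0.4,"ty":0,"tz":0,"spin":0},
  {"fingers":-0.2,"tx":-0.4,"ty":0,"tz":0,"spin":0},
  {"fingers":-0.2,"tx":-0.4,"ty":0,"tz":0,"spin":0},
])

```text
time_s: 28.72
position: [603.3, 205.2, 30.2]
tool_rot: [180.0, 0.2, 12.7]
force: [-5.7, -8.6, 6.9]
gripper_width: 0.581
```

```bash
python3 -c "
from h import *
bf()
S=env.capture('side')
cv2.imwrite('pics/s6.png',cv2.resize(S[160:280,210:370],(800,600),interpolation=2)[:,:,::-1])"
```

```text
t 28.9167 board pos [-44.87 -97.  ] z 30.16 Fb [-8.8 -7.3] Fz 6.2 rot [179.96   0.2   12.69] M [-1.54  0.99  0.07]
```

View pics/s6.png

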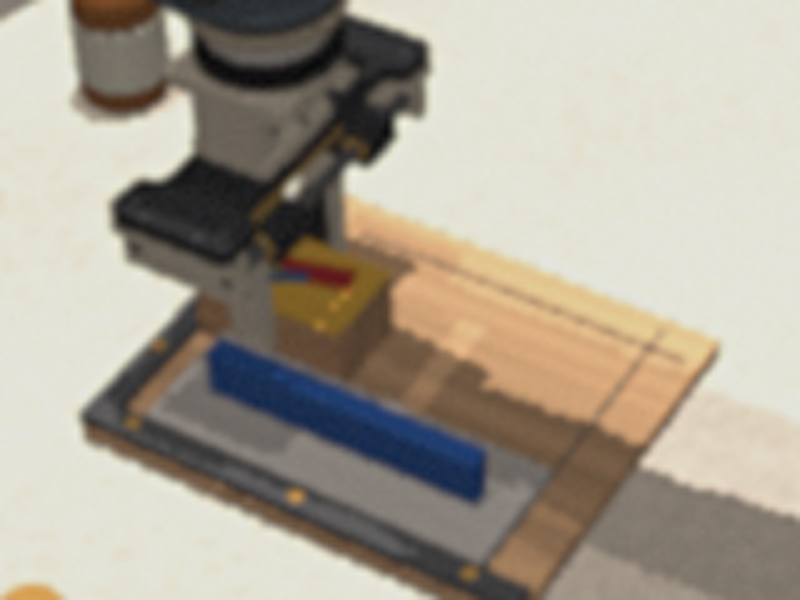

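The panel sits in the corner against the short fence, and the straightedge is still flush along the long fence. Contact forces are steady, so I'll hand in.

```bash
python3 -c "
from rig import env
print(env.job_done())"
```

```text
the job is handed in; nothing more can be done
None
```

I laid the straightedge on the board, seated it against the long fence with about 17 N and let go of it. I then gripped the yellow panel, set it on the board painted face up, and handed the job in at about 29 s, still holding it pressed into the corner.

**Straightedge:** After I released it, the top camera put its yaw at 12.4°, the same as the board, with its end about 17 mm from the short fence. It had not visibly moved in the last picture.

**Panel:** I felt each stop on its own before pressing into both.
- **Position:** In the board's frame the panel centre ended near (-44.9, -97.0) mm; the ideal is (-45, -97).
- **Push:** The final contact force was about 8.8 N from the short fence and 7.3 N from the straightedge, with 6 N up from the board. The remaining twisting moment was about 0.07 N m.
- **Fence contact:** Pushing another 1.2 mm moved it only 0.2 mm, so it is the fence holding it and not friction.

**Disagreements:**
- The side camera's positions differed from the top camera's by 2–9 mm, so I relied on the top view and on touch.
- The tool ended with a yaw of 12.7° against the board's 12.4°, which I turned in until the panel's side lay flat on the straightedge.
- The tool leans about 0.2° under the push, so the panel's rear edge could be lifted by a few tenths of a millimetre.

I never moved the gripper onto the green panel or the brass weight, but I took no final measurement of either.

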